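# Set and lock the vegetable slicer's thickness dial

### The arm

A 7-joint arm with a two-finger parallel gripper is mounted at the origin on a cart in front of the work surface, level with it; the furniture and walls round the work are solid. World frame = base frame: x ahead of the robot, y to its left, z up, the work surface at z = 0. Lengths are in m, angles in rad, forces in N, time in s.
With the tool pointing down it reaches from about 0.4 to 0.85 m from the base axis. Payload 10.4 kg.
Tool frame: the origin (TCP) lies midway between the tips of the shut fingers; the grasp point (between the pads) lies 19 mm behind it; z points along the fingers, y is the line along which they close (so a half turn about z gives the same grasp; the last joint's range is limited). The gripper opens to 87 mm and grips with 3 to 60 N. Pads are 19 mm wide; open, the fingers measure 117 mm over their backs; the gripper's body (75 mm by 190 mm) begins 51 mm behind the grasp point.
Start: joints at [-1.155, 0.332, -0.065, 1.46, 0.022, 1.35, -0.088], TCP at [0.266, 0.566, 0.223] pointing down, gripper open.
Joint ranges: [-2.6, 2.6], [-0.5, 2.12], [-1.47, 1.34], [0.16, 2.42], [-1.27, 4.41], [0.06, 2.06], [-2.6, 2.6]. Speed limits (rad/s): [2.22, 2.22, 2.79, 2.79, 3.14, 3.14, 3.14].

### API

Orientations are given as [roll, pitch, yaw] about the fixed x, y, z axes, in that order (R = Rz(yaw) Ry(pitch) Rx(roll)).
In Python, from station import ctrl gives the robot as it stands.
- The arm moves only by the tool step_arm, never from a script. Its arguments are lists of equal length, an entry for each row: "dp": the shift along the tool's x, y, z in cm, a list of three; "dr": the turn, a rotation vector about the tool's x, y, z in rad, a list of three; "grip": the closure, from -1 (fully open) to 1 (shut). In form: {"dp": [[x, y, z], ...], "dr": [[rx, ry, rz], ...], "grip": [grip, ...]}. A call has 1 to 12 rows; each row is the pose to reach, as a shift and turn from the pose commanded when the call began, along the tool's axes at that moment; what a row does not reach only later rows make up. A row lasts 1/8 s, in which the tool goes at most 62.5 mm and 10.7 degrees, less where a joint would pass 70% of its speed; a pose out of reach is approached as far as the arm can. A call with a gripper value outside its range is refused whole. The fingers move at their own pace and stop on an object; "grip_force" is the grip in N (left out, the last holds). Time passes only in rows, so rows that repeat a pose let the fingers close. It gives the time, the measured TCP pose, the force, the opening and the grip force at its end, in the units of the state.
- ctrl.observe(): the state, without advancing time (a new reading comes with each control period).
- ctrl.grab_frame(name): name is "scene" or "top"; returns a dict with "color" (400x640x3 uint8, red, green, blue), "intrinsics" (3x3 intrinsics, pixels), "R" (3x3) and "t" (3): a world point X has camera coordinates R X + t. Camera axes: x right, y down, z forward; pixel columns grow to the right and rows downward; lengths in m; the calibration is good to about 2 mm. A picture is of the moment at which its call begins. There is no depth.
- ctrl.finish_job(): hands the job in; it is judged then, once.
The state is a dict: "time": time; "joint_positions": joint angles; "joint_velocities": joint speeds; "effort": joint torques, N m; "tcp_pos": TCP position; "tool_rot": TCP orientation; "ft_force": force on the tool from outside, world axes, zero at the start; "moment": the same for the moment, N m; "width": opening from 0.0 (shut) to 1.0 (fully open); "gripper_force": force on a finger pad.
Only numpy, scipy, OpenCV 4.12 (cv2) and the standard library are available. Lean on these libraries where they do the work, as an engineer would, in place of code of your own. Each camera call takes 0.05 s, during which the arm holds its last target. There are 200 camera calls.

### The job

Set the vegetable slicer to the cook's marked thickness: with a fingertip on its knurled rim, rub the black dial round clockwise (seen from its face), click by click, until it rests in the click where the red stripe stands at the very top by the white index mark. Then push the red lock slide fully home towards the dial so that the setting cannot shift. Only touch and push: do not take the dial between the fingers, do not lift, tip or shove the slicer, and leave the onion, lemon and garlic where they lie.

Things in the scene. Friction and masses are not known exactly. Their poses are not given: they have to be found in the camera images.
- slicer: mandoline vegetable slicer, loose on rubber feet, 1.4 kg, 150 wide (its x), 390 long (its y). Origin on the worktop under its middle, z up; its -x side carries the dial and faces the robot; +y is the high end with the handle loop. Aluminium side rails, 12 wide, outer faces at x = +-67, slope up to +y by 0.20 rad, top face 84 above the worktop at y = 0. The ramp between them sinks 1 mm a click
- dial_centre (a point): centre of the knurled black dial, on its level axis (slicer's x), halfway along it. Radius 24, length 26 (slicer x from -74 to its free face at -100), rubbery grip; its top is 24 above this point, 96 above the worktop. Beside it on the rail stands a black post with the white index mark, 95 above the worktop; within 45 mm of the axis the rail too stays below the dial's top
- dial (a joint): dial angle, rad, growing clockwise seen from its free face (its top moves to the slicer's -y). Clicks every 0.524: 0 ... 1.571 ... 3.14; red stripe on top at 1.571, before that on the +y side. A sprung ball holds each click: 2 N along the rim moves it out (press the rim with 6 to 10 N to grip); past half way it drops into the next. Starts at 0, 0.524 or 1.047. Locked it cannot turn
- lock (a joint): red lock slide, m: 0 open, 0.010 fully home. It slides down the rail towards the dial (slicer's -y, 0.20 rad downward), friction about 1.5 N, and stays where it is left; starts at 0 to 0.002. Its pin goes home only while the dial rests in a click; between clicks it stops about 4 mm short
- lock_back (a point): middle of the face to push: the back (away from the dial, slicer's +y side) of the red slide's thumb block; moves with the slide. The block is 12 wide (slicer's x), 14 long, 11.5 proud of the rail; this point is 6.5 above the rail's top face, which rises from here to +y at 0.20 rad
- onion: brown onion, about 75, standing loose in front of the slicer towards its high end; origin at the underside; leave it alone
- lemon: yellow lemon, 83x58x58, lying loose in front of the slicer towards its low end; origin at the underside; leave it alone
- garlic: garlic bulb, about 60, loose on the cutting board to the right; origin at the underside; leave it alone

How it is judged:
On the way:
1. the dial rests in the red-stripe click while the lock is still open (value of joint dial between 1.44 and 1.7 rad and value of joint lock below 0.005 m), for 0.2 s.
At the end, for the whole second after the job is handed in: the dial stands in the click of the red stripe (1.571 rad +- 0.13), the lock slide is home (more than 8 of its 10 mm), the slicer stands still and level on its feet within 40 mm of where it stood (value of joint dial between 1.44 and 1.7 rad and value of joint lock above 0.008 m and angle between slicer's own z axis and vertical below 0.03 rad and distance of slicer from where it was at the start of the episode below 0.04 m and linear speed of slicer below 0.02 m/s); the robot touches nothing.
It fails at once if the slicer is lifted or tipped (height (world z) of slicer above 0.012 m or angle between slicer's own z axis and vertical above 0.1 rad).
It fails at once if the slicer is shoved more than 40 mm (distance of slicer from where it was at the start of the episode above 0.04 m).
It fails at once if the dial is taken between the fingers (distance between the grasp point and dial_centre below 0.028 m).
It fails at once if the onion, lemon or garlic is moved more than 25 mm (distance of any of onion, lemon, garlic from where it was at the start of the episode above 0.025 m).
It also fails if it takes over 54 s, if anything falls off the work surface, if the arm or the gripper's body presses on something with over 40 N, if the wrist force passes 120 N, or if a joint passes its speed limit or range.

## Working session

There is one attempt and no reset: what is moved stays moved. The work goes in short steps, Python scripts to look and compute and a tool call to move; the robot and the scene stay as the last step left them, time stands still between calls to the robot, and variables do not carry over. Pictures are saved under pics/ and viewed, at most 10 in all, crops included, and the job is handed in when it is done.

Besides the shell and the picture viewer there is one more tool, called after "Request:" as name(argument=value, ...), one argument or row to a line, values as JSON. step_arm: Moves the arm, as the interface text tells. Its arguments: {"type":"object","properties":{"dp":{"type":"array","items":{"type":"array","items":{"type":"number"}}},"dr":{"type":"array","items":{"type":"array","items":{"type":"number"}}},"grip":{"type":"array","items":{"type":"number"}},"grip_force":{"type":"number"}},"required":["dp","dr","grip"]}

```bash
mkdir -p pics; python3 - <<'E'
from station import ctrl
import cv2
for n in("scene","top"):
    f=ctrl.grab_frame(n); cv2.imwrite(f"pics/{n}0.png",f["color"][:,:,::-1]); print(n,f["intrinsics"],f["R"],f["t"])
s=ctrl.observe(); print(s)
E
```

```text
scene [[496.86647275   0.         323.39103609]
 [  0.         496.86647275 199.16149977]
 [  0.           0.           1.        ]] [[ 0.72277939 -0.69087165 -0.0169208 ]
 [-0.31932377 -0.3121573  -0.89475703]
 [ 0.61288032  0.65211516 -0.4462326 ]] [-0.46173224  0.17832861  1.46160578]
top [[367.44273759   0.         318.71519625]
 [  0.         367.44273759 201.07638622]
 [  0.           0.           1.        ]] [[ 0.02142502 -0.99973038 -0.00895199]
 [-0.99634502 -0.02061018 -0.08289647]
 [ 0.08268961  0.01069533 -0.99651796]] [-0.14825191  0.48502724  1.06799283]
{'time': 0.1, 'joint_positions': array([-1.15460019,  0.33281731, -0.06468503,  1.46086349,  0.02154954,
        1.34990219, -0.08849066]), 'joint_velocities': array([ 4.77745236e-04, -7.57897813e-04, -1.46301614e-05, -2.88318722e-03,
       -8.68451997e-04, -4.06150693e-04,  4.73190918e-04]), 'effort': array([ 1.00434070e-03, -6.24544573e+01,  2.41326308e-02, -3.90715563e+01,
       -6.15774910e-02,  3.66077316e-02,  9.43180680e-05]), 'tcp_pos': array([0.26537742, 0.5654724 , 0.22182512]), 'tool_rot': array([-3.14029484e+00,  1.45834103e-05,  2.70279997e+00]), 'ft_force': array([ 1.1165905 ,  0.77886464, -0.05318835]), 'moment': array([ 0.01903269,  0.03484854, -0.00566669]), 'gripper_force': 0.0, 'width': 1.00009077601682}
```

View pics/scene0.png

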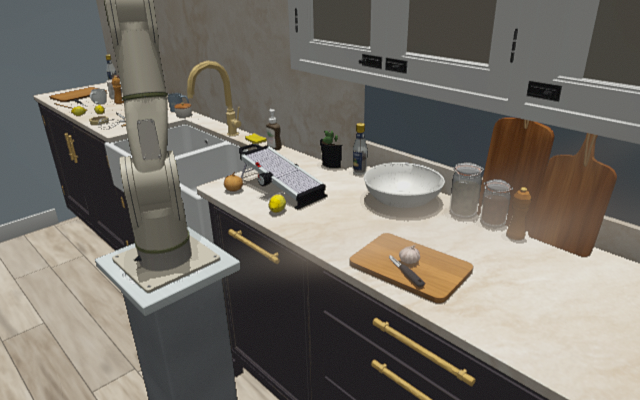

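View pics/top0.png

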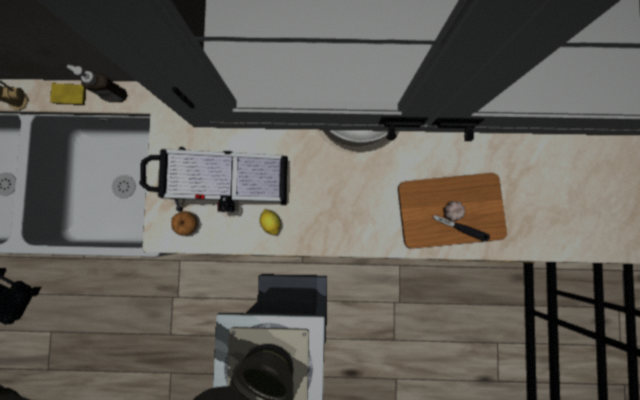

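Scene: slicer at about (285,175), with the dial at (264,180) and the onion and lemon in front of it. Top: dial at (227,204), red slide at (200,197), onion at (184,223), lemon at (270,221). Next I'll enlarge both.

```bash
python3 - <<'E'
import cv2,numpy as np
a=cv2.imread("pics/scene0.png")[135:215,220:330]; b=cv2.imread("pics/top0.png")[140:240,130:300]
a=cv2.resize(a,None,fx=5,fy=5,interpolation=2)[:, :]; 
b=cv2.resize(b,None,fx=4.7,fy=4.7,interpolation=2)
cv2.imwrite("pics/a.png",cv2.resize(a,(770,560)));cv2.imwrite("pics/b.png",b)
E
```

```text
(no output)
```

View pics/a.png

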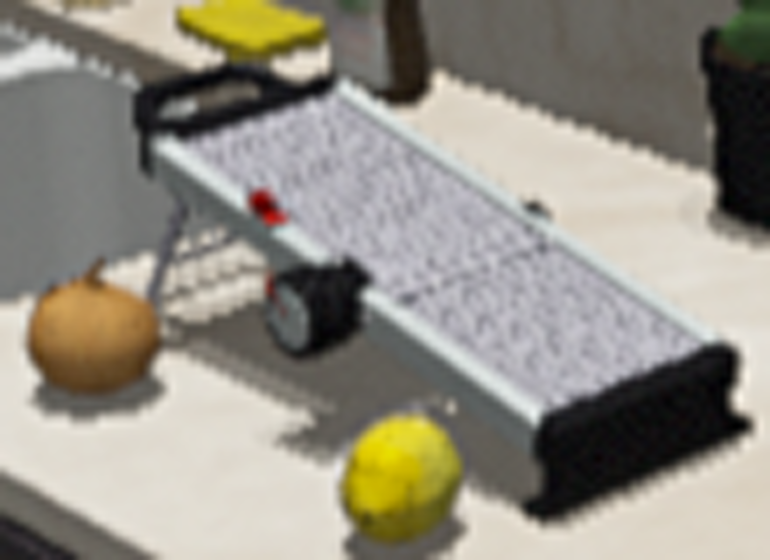

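View pics/b.png

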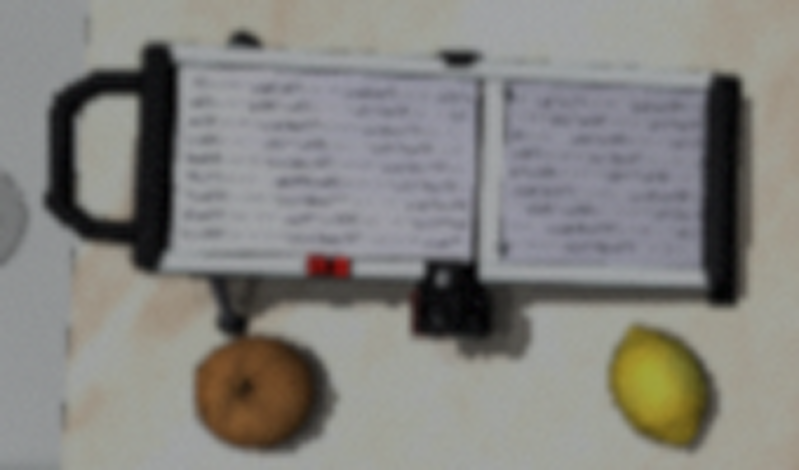

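```bash
cat > h.py <<'E'
import numpy as np
def ray(f,u,v):
    K,R,t=f["intrinsics"],f["R"],f["t"]; o=-R.T@t; d=R.T@np.linalg.solve(K,[u,v,1.]); return o,d
def plane(f,u,v,z):
    o,d=ray(f,u,v); return o+d*(z-o[2])/d[2]
def tri(f1,p1,f2,p2):
    o1,d1=ray(f1,*p1);o2,d2=ray(f2,*p2)
    s=np.linalg.lstsq(np.c_[d1,-d2],o2-o1,rcond=None)[0]; a=o1+d1*s[0];b=o2+d2*s[1]
    return (a+b)/2,np.linalg.norm(a-b)
def proj(f,X):
    c=f["R"]@X+f["t"]; p=f["intrinsics"]@c; return p[:2]/p[2]
E
python3 - <<'E'
from station import ctrl
import numpy as np,cv2
from h import *
np.set_printoptions(linewidth=250,suppress=True,precision=4)
T=ctrl.grab_frame("top");S=ctrl.grab_frame("scene")
def red(f,r0,r1,c0,c1):
    a=f["color"].astype(int); m=a[...,0]-np.maximum(a[...,1],a[...,2]); print(r0,c0);print(m[r0:r1,c0:c1])
red(T,193,201,192,208);red(T,193,213,215,236);red(S,160,170,253,263);red(S,172,184,256,268)
g=T["color"].max(2);print("topgray");print(g[190:216,212:240])
# rail edges columns
for c in (170,180,190,208,214,240,250,260,270,280): print(c,g[193:206,c],'|',g[146:160,c])
g=S["color"].max(2);print("scene");print(g[168:190,254:276])
E
```

```text
193 192
[[ -5  -6  -2   6   8   8   6   3  -1  -1   1  -1  -5  -8  -8  -7]
 [ -6  -5   3  25  36  38  36  21  13  25  33  25   9  -4  -6  -6]
 [ -4  -3   5  41  69  77  75  49  37  70  83  72  28  -2  -5  -4]
 [ -5  -3   7  46  80  87  89  64  54  88 103  92  34   1  -3  -3]
 [ -5  -5   6  42  71  73  74  59  54  85 101  88  33   0  -5  -4]
 [ -4  -5   1  24  36  32  33  32  33  60  69  63  22  -1  -5  -3]
 [  0   0   1   7   7   7   6   7   8  16  19  18   7   1  -1   0]
 [  3   3   4   4   2   3   2   2   3   3   2   3   1   1   2   3]]
193 215
[[-10  -7  -9  -9  -8  -8 -10 -10  -7  -7  -8  -8  -8  -9  -9  -6  -1  -3  -4  -3  -4]
 [ -8  -7  -7  -7  -6  -7  -7  -6  -8  -7  -6  -8  -7  -6  -8  -4  -1  -3  -3  -5  -5]
 [ -5  -5  -5  -4  -4  -4  -5  -5  -4  -4  -4  -3  -5  -5  -4  -2  -2  -5  -5  -4  -6]
 [ -4  -5  -5  -3  -3  -2  -2  -4  -2  -1  -2  -2  -3  -2  -3  -2  -2  -6  -5  -5  -5]
 [ -4  -4  -4  -4  -3  -3  -3  -3  -2  -1  -3  -1  -4   0  -2  -1  -3  -5  -5  -3  -6]
 [ -4  -4  -4  -4  -4  -2  -1  -2  -2  -3  -2  -2  -1  -2  -1  -2  -3  -3  -5  -5  -6]
 [ -1  -3  -3  -3  -3  -1
[... 7597 characters left out ...]
9 100 102  93  34  12  10  13  16  18  41  70  92  97  98  97]
 [ 93  96  97  96  88  59  83  96 100  86  27  11   7  11  18  46  79  97  95  95  96  97]
 [ 94  95  96  97  94  68  48  66  78  51  11  15  24  41  66  79 100  97  96  92  95  94]
 [ 94  95  93  95  96  94  71  45  29  22  35  39  65  79  98 100  98  98  96  97  97  95]
 [112 109  96  95  98  98  96  83  68  67  75  80  99  98  99  97  97  95  97  97  96  95]
 [132 131 113 110  97  97  96  98  97  99  98  98  97  98  97  96  96  97  96  96  96  97]
 [132 130 131 130 112 108  94  96  96  95  96  96  96  97  95  97  97  96  97  98  97  97]
 [172 136 132 131 131 131 113 107  96  95  94  96  96  98  96  98  96  95  97  97  99  97]]
```

```bash
cat > pose.py <<'E'
from station import ctrl
import numpy as np
from scipy.optimize import least_squares
from h import *
np.set_printoptions(linewidth=200,suppress=True,precision=4)
T=ctrl.grab_frame("top");S=ctrl.grab_frame("scene")
edge=[(190,197.8),(208,198.25),(214,198.35),(240,199.3),(250,199.4),(260,199.95),(270,200.2)]
tan=np.tan(.2)
# rail plane in slicer: z=.084+tan*y. lock block middle top; dial silhouette
def W(p,X):
    c,s=np.cos(p[2]),np.sin(p[2]); return np.array([p[0]+c*X[0]-s*X[1],p[1]+s*X[0]+c*X[1],X[2]])
def res(p):
    r=[]
    for u,v in edge:   # line at x=-.067 : vertical residual in image
        a=proj(T,W(p,[-.067,-.15,.084-.15*tan]));b=proj(T,W(p,[-.067,.15,.084+.15*tan]))
        r.append(a[1]+(u-a[0])/(b[0]-a[0])*(b[1]-a[1])-v)
    yd=p[3]
    # dial silhouettes in top: left col 217.3 / right 233.5 at mid length -> centre line, free face row 211
    dc=W(p,[-.087,yd,.072])
    o=-T["R"].T@T["t"]
    r.append(proj(T,dc)[0]-(217.1+233.9)/2)
    # dial top free edge row (at z .096)
    r.append(.5*(proj(T,W(p,[-.1,yd,.096]))[1]-211))
    r.append(.5*(proj(S,dc+np.array([0,0,0]))[0]-264.7)); r.append(.5*(proj(S,dc)[1]-179))
    yl=p[4]; zl=.084+yl*tan  # yl: block back y
    B=lambda d,h:W(p,[-.061,yl-d,.084+(yl-d)*tan+h])
    r.append(proj(T,B(0,.0115))[0]-194.95)
    r.append(.5*(proj(S,B(.007,.009))[0]-256.7)); r.append(.5*(proj(S,B(.007,.009))[1]-163.0))
    # rail constraint : dial z relation: dial top .096 vs rail; low y unknown
    # low end cap right edge col at y=-.195
    return r
p0=[.62,.25,0,0,.08]
if __name__=="__main__":
    q=least_squares(res,p0); p=q.x; print(p,q.cost); print(np.array(q.fun))
    print(np.sqrt(np.diag(np.linalg.pinv(q.jac.T@q.jac)))*.5)
    print("dial",W(p,[-.087,p[3],.072]),"lockback",W(p,[-.061,p[4],.0905+p[4]*tan]))
    print("ends",proj(T,W(p,[0,-.195,.03])),proj(T,W(p,[0,.195,.12])))
    for a in (0,.524,1.047):
        f=lambda x,r=.024:W(p,[x,p[3]+r*np.cos(a),.072+r*np.sin(a)])
        print(a,"T",proj(T,f(-.074)),proj(T,f(-.1)),"S",proj(S,f(-.085)),proj(S,f(-.1)),proj(S,f(-.1,.012)),proj(S,f(-.1,0)))
    np.save("p.npy",p)
    a=lambda n,u,v,z:print(n,plane(T,u,v,z))
    a("onion",184,223,.04);a("lemon",270,221.5,.03)
E
python3 pose.py
```

```text
[0.5505 0.1211 0.0077 0.0033 0.0778] 0.28868740811423294
[ 0.0038  0.0832  0.1597 -0.0255  0.1686 -0.0873 -0.0431  0.0501 -0.2991 -0.2034  0.0113 -0.1325  0.5956  0.0246]
[0.0006 0.0239 0.0072 0.0239 0.0222]
dial [0.4635 0.1237 0.072 ] lockback [0.4889 0.1984 0.1063]
ends [297.4139 178.6976] [151.5978 172.1661]
0 T [217.2305 201.5819] [216.8929 210.7803] S [260.6486 176.9933] [257.3582 178.2101] [259.3868 179.1487] [261.4332 180.0954]
0.524 T [217.1582 201.246 ] [216.8165 210.5516] S [260.9515 174.2165] [257.649 175.424] [259.5368 177.7544] [261.4332 180.0954]
1.047 T [219.4195 201.0255] [219.0796 210.4117] S [262.2691 172.6615] [258.9556 173.8674] [260.1949 176.9827] [261.4332 180.0954]
onion [0.4145 0.2508 0.04  ]
lemon [0.4244 0.0029 0.03  ]
```

```bash
python3 - <<'E'
from pose import *
print("block",tri(T,(196.9,195.9),S,(256.6,162.9)))
print("plate",tri(T,(202.2,196.2),S,(258.6,165.6)))
print("low",plane(T,287.5,180,.045),"loop",plane(T,140,172,.12), "cap hi",plane(T,160,172,.12))
for yo in (.121,.13,.14,.15):
    def r2(q): return res([q[0],yo,q[1],q[2],q[3]])
    q=least_squares(r2,[.55,0,0,.06]); p=[q.x[0],yo,*q.x[1:]]
    print(yo,q.cost,q.x,"dial",W(p,[-.087,p[3],.072]),"lb",W(p,[-.061,p[4],.0905+p[4]*tan]))
    print(proj(S,W(p,[-.067,-.1,.084-.1*tan])),proj(S,W(p,[-.067,.1,.084+.1*tan])))
    g=S["color"].max(2)
print(ctrl.observe()["time"])
for c in (248,252,272,278,284,290): print(c,g[150:200,c])
E
```

```text
block (array([0.4871, 0.1947, 0.1074]), np.float64(0.0024286929519347737))
plate (array([0.487 , 0.1828, 0.1001]), np.float64(0.0030273219199777237))
low [ 0.5455 -0.0463  0.045 ] loop [0.5489 0.3477 0.12  ] cap hi [0.5499 0.2932 0.12  ]
0.121 0.2886882517067102 [0.5505 0.0077 0.0034 0.0778] dial [0.4635 0.1237 0.072 ] lb [0.4889 0.1984 0.1063]
[287.2189 187.8356] [251.8942 162.2055]
0.13 0.30615377268994454 [ 0.5506  0.0076 -0.0056  0.0695] dial [0.4637 0.1237 0.072 ] lb [0.4891 0.199  0.1046]
[285.5893 187.0686] [250.4786 161.5646]
0.14 0.3669785812260575 [ 0.5507  0.0075 -0.0156  0.0602] dial [0.4638 0.1237 0.072 ] lb [0.4893 0.1997 0.1027]
[283.7919 186.2222] [248.9167 160.857 ]
0.15 0.4712038560155739 [ 0.5508  0.0074 -0.0256  0.0509] dial [0.464  0.1238 0.072 ] lb [0.4894 0.2005 0.1008]
[282.0083 185.382 ] [247.3664 160.1542]
0.4
248 [ 82  37  27  28  98 158 183 204 220 222 185 114  91  95  93  96 116 116 137 160 135 127 179 189 178 154 185 218 202 189 170  98  87 107 130 130 169 217 228 227 225 225 224 223 223 224 225 226 226
 226]
252 [ 38  23  47 149 203 200 196 194 190 185 
[... 289 characters left out ...]
6  90  92  94  96  96  96  94  98  98  96  96  97  98  95 104 157 210 226
 225]
278 [170 225 220 217 206 164 161 154 161 194 198 197 193 171 154 161 187 189 193 182 173 194 197 200 203 205 184 121 141 201 223 214 167 107  96  96  95  93  97  98  95  97 108 119 164 220 229 228 225
 220]
284 [217 218 217 217 220 222 219 219 208 169 181 186 179 190 187 191 190 188 191 192 193 183 171 194 175 162 194 185 181 165 188 188 182 196 216 223 191 121  94  92  96  97 148 175 107  90  98 110 134
 157]
290 [223 220 219 220 220 221 221 222 222 223 218 216 208 169 166 183 176 196 202 185 169 202 205 193 189 181 176 195 198 190 179 170 192 188 176 189 185 190 210 224 209 145  97  95  97  94  95  97  96
  96]
```

Pose result: the dial centre is near (0.464, 0.124, 0.072), the lock back near (0.489, 0.200, 0.101), and the dial starts at 0.524. That means two clicks. I'll move above the dial with the fingers shut.

Request:
step_arm(
  dp=[
    [-3.6,-3.1,0.4],
    [-7.2,-6.2,0.8],
    [-10.9,-9.3,1.2],
    [-14.5,-12.4,1.6],
    [-18.1,-15.4,2.0],
    [-21.7,-18.5,2.4],
    [-25.3,-21.6,2.8],
    [-29.0,-24.7,3.2],
    [-32.6,-27.8,3.6],
    [-36.2,-30.9,4.0],
    [-36.2,-30.9,4.0],
    [-36.2,-30.9,4.0],
  ],
  dr=[
    [0,0,-0.04],
    [0,0,-0.09],
    [0,0,-0.13],
    [0,0,-0.18],
    [0,0,-0.22],
    [0,0,-0.26],
    [0,0,-0.31],
    [0,0,-0.35],
    [0,0,-0.4],
    [0,0,-0.44],
    [0,0,-0.44],
    [0,0,-0.44],
  ],
  grip=[1,1,1,1,1,1,1,1,1,1,1,1],
  grip_force=10,
)

```text
time: 1.9
tcp_pos: [0.4617, 0.1329, 0.1826]
tool_rot: [3.141, -0.0, -3.141]
ft_force: [0.3, -0.2, -0.5]
width: 0.007
gripper_force: 0.0
```

Request:
step_arm(
  dp=[
    [0,0,3],
    [0,0,6],
    [0,0,7.6],
    [0,0,8.1],
    [0,0,8.1],
    [0,0,8.3],
    [0,0,8.3],
  ],
  dr=[
    [0,0,0],
    [0,0,0],
    [0,0,0],
    [0,0,0],
    [0,0,0],
    [0,0,0],
    [0,0,0],
  ],
  grip=[1,1,1,1,1,1,1],
)

```text
time: 2.78
tcp_pos: [0.4622, 0.1324, 0.1]
tool_rot: [3.141, 0.001, -3.14]
ft_force: [0.6, -0.2, 0.1]
width: 0.009
gripper_force: 0.0
```

Request:
step_arm(
  dp=[
    [0,0,0.1],
    [0,0,0.2],
    [0,0,0.2],
  ],
  dr=[
    [0,0,0],
    [0,0,0],
    [0,0,0],
  ],
  grip=[1,1,1],
)

```text
time: 3.15
tcp_pos: [0.4619, 0.1323, 0.0975]
tool_rot: [3.142, -0.0, -3.14]
ft_force: [-0.5, 0.6, -0.0]
width: 0.006
gripper_force: 0.0
```

Request:
step_arm(
  dp=[
    [0,0,0.1],
    [0,0,0.2],
    [0,0,0.2],
  ],
  dr=[
    [0,0,0],
    [0,0,0],
    [0,0,0],
  ],
  grip=[1,1,1],
)

```text
time: 3.52
tcp_pos: [0.4621, 0.1324, 0.0958]
tool_rot: [3.141, 0.0, -3.14]
ft_force: [-1.7, -0.5, 3.4]
width: 0.005
gripper_force: 1.7
```

Request:
step_arm(
  dp=[
    [0,0,0.05],
    [0,0,0.05],
  ],
  dr=[
    [0,0,0],
    [0,0,0],
  ],
  grip=[1,1],
)

```text
time: 3.78
tcp_pos: [0.4621, 0.1329, 0.0955]
tool_rot: [3.141, 0.0, -3.14]
ft_force: [-1.7, 0.6, 6.9]
width: 0.004
gripper_force: 3.5
```

Request:
step_arm(
  dp=[
    [0,-0.2,0.02],
    [0,-0.4,0.02],
    [0,-0.6,0.02],
    [0,-0.8,0.02],
    [0,-1.0,0.02],
    [0,-1.15,0.02],
    [0,-1.25,0.02],
    [0,-1.25,0.02],
  ],
  dr=[
    [0,0,0],
    [0,0,0],
    [0,0,0],
    [0,0,0],
    [0,0,0],
    [0,0,0],
    [0,0,0],
    [0,0,0],
  ],
  grip=[1,1,1,1,1,1,1,1],
)

```text
time: 4.78
tcp_pos: [0.4623, 0.1203, 0.0959]
tool_rot: [3.14, 0.001, -3.14]
ft_force: [-4.8, 1.1, 13.2]
width: 0.01
gripper_force: 6.5
```

```bash
cat > chk.py <<'E'
from pose import *
import sys
q=least_squares(lambda q:res([q[0],.149,*q[1:]]),[.55,0,0,.06]).x; p=[q[0],.149,*q[1:]]
a=S["color"].astype(int); m=a[...,0]-np.maximum(a[...,1],a[...,2]);print(m[168:186,255:274])
for t in (.524,.785,1.047,1.571,2.094):
    f=lambda x,r=.024:proj(S,W(p,[x,p[3]+r*np.cos(t),.072+r*np.sin(t)]))
    print(t,f(-.075),f(-.1),f(-.1,.012),f(-.1,0))
a=T["color"].astype(int); m=a[...,0]-np.maximum(a[...,1],a[...,2]);print(m[193:213:2,192:240])
E
python3 chk.py
```

```text
[[-4 -5 -6 -6 -5 -3  1 -2 -5 -4  2 -2 -4 -8 -6 -6 -7 -7 -6]
 [-1 -4 -4 -6 -4 -4 -3 -1 -3 -1  1 -2 -6 -6 -6 -6 -7 -8 -7]
 [ 4  1 -4 -5 -5 -2  0  1 -2  2 -2  0 -2 -6 -8 -8 -5 -6 -5]
 [ 6  4  1 -4 -7 -1 -4  0 -4 -3  0 -2 -3 -5 -6 -6 -6 -6 -5]
 [ 5  7  6 -1 -3 -2 -2  0 -3 -1 -5  0 -4 -1 -2 -4 -7 -8 -6]
 [ 7  8  7  4  5  2  1 -2 -2 -1  1 -5 -1  1  0 -2 -4 -6 -5]
 [ 6  7  7  5 25 14 -1 -5  3  1 -1 -3 -1  3 -4  2  0 -3 -6]
 [ 7  7  7  5 25 10 -1  1 -5 -3 -3 -6  0 -2 -4 -5 -3 -3 -7]
 [ 7  6  7  3 12 18 -3 -3  2 -1 -4  3 -1 -3  0 -2 -1 -3 -6]
 [ 8  8  7 -2 -1 21 -5 -6  1  1 -5  2  0 -5 -2 -2 -4 -5 -4]
 [ 4  4  3 -5 -1 20 -4 -3  0 -1 -5 -1 -5 -1  0  0 -1 -4 -6]
 [ 3  5  2 -5 -1 11 -5 -5 -3  0 -2  3 -2 -2 -3  1  1 -4 -4]
 [ 4  4  4 -3 -5 -4 -5 -5 -5  0 -3  4 -1  1 -5 -2 -3 -1 -4]
 [ 5  5  5  0 -5 -5 -4 -4 -5  1 -5  2 -3 -1 -3  1  1 -3 -4]
 [ 4  6  5  5 -4 -4 -5 -4 -4 -1 -2 -2  3  0  2  1  1 -3 -5]
 [ 4  4  6  5  0 -5 -4 -3 -3  1 -4 -1  0  2  3  3  3  0 -2]
 [ 6  4  3  6  4 -1 -3 -3 -4 -1 -3  1  4  3  4  5  4  2  3]
 [ 3  4  4  5  4  3  2  1  0  2  4  3  3  3  4  3  4  3  4]]
0.524 [263.2329 173
[... 1181 characters left out ...]
-1 -1  1 -1  1  0  2  0  2  1  0  1  2  0  1  1  0  0 -1 -1 -1 -2  1 -1  0 -1  0 -2  0 -2  1 -1 -3 -3 -4 -4 -3]
 [ 2  2 -2  0  1  1  2  1  2  2  0 -1  1  0  2  2  0  0  0  2  0  2  0  1  0  0  0 -1  0 -2 -2 -1 -1 -1 -1 -2  0 -1 -1  0 -2 -3 -4 -4 -4 -5 -4 -3]
 [ 2  2  2  1 -1 -1  2  2  0 -1  1  0  1  1  1  0  3 -1  0  2  0  0  0  0  2 -1  2 -1 -1  0 -2  1 -1  0  0 -1  0 -3  0  0  0 -4 -2 -3 -3 -5 -5 -6]
 [ 2  2  0  1  1  1  1  1  0  0 -2  0  0 -1  1  0  0  2  1  1  0  2  2  0  1 -1 -1  1  1  0  0 -1  0 -1 -1  1  1 -1 -1  0  1 -3 -4 -2 -5 -4 -4 -4]
 [ 3  1  3  1 -1  1  1  1  1  1 -1  1  0  0  2  0  1  1  2  2  0  2  0 -1 -1 -1  0 -2  0 -1 -1 -1 -5  0 -1 -2 -2 -1 -1 -4 -2  0 -2 -6 -4 -4 -5 -4]]
```

Request:
step_arm(
  dp=[
    [0,0,-0.6],
    [0,0,-1.0],
    [0,0.6,-1.0],
    [0,1.25,-1.0],
    [0,1.25,-0.6],
    [0,1.25,-0.15],
    [0,1.25,-0.08],
    [0,1.25,-0.02],
    [0,1.25,-0.02],
  ],
  dr=[
    [0,0,0],
    [0,0,0],
    [0,0,0],
    [0,0,0],
    [0,0,0],
    [0,0,0],
    [0,0,0],
    [0,0,0],
    [0,0,0],
  ],
  grip=[1,1,1,1,1,1,1,1,1],
)

```text
time: 6.0
tcp_pos: [0.462, 0.1329, 0.0955]
tool_rot: [3.141, 0.0, -3.14]
ft_force: [-3.8, 1.9, 8.5]
width: 0.002
gripper_force: 4.4
```

Request:
step_arm(
  dp=[
    [0,-0.2,0],
    [0,-0.4,0],
    [0,-0.6,0],
    [0,-0.8,0],
    [0,-1.0,0],
    [0,-1.15,-0.02],
    [0,-1.25,-0.02],
    [0,-1.25,-0.02],
  ],
  dr=[
    [0,0,0],
    [0,0,0],
    [0,0,0],
    [0,0,0],
    [0,0,0],
    [0,0,0],
    [0,0,0],
    [0,0,0],
  ],
  grip=[1,1,1,1,1,1,1,1],
)

```text
time: 7.0
tcp_pos: [0.4621, 0.12, 0.0959]
tool_rot: [3.141, 0.0, -3.141]
ft_force: [-4.5, 0.8, 10.5]
width: 0.005
gripper_force: 5.4
```

Request:
step_arm(
  dp=[
    [0,0,-1],
    [0,0,-3],
    [0,0,-6],
    [0,4,-8],
    [0,9,-8],
    [0,9,-8],
    [0,9,-8],
  ],
  dr=[
    [0,0,0],
    [0,0,0],
    [0,0,0],
    [0,0,0],
    [0,0,0],
    [0,0,0],
    [0,0,0],
  ],
  grip=[1,1,1,1,1,1,1],
)

```text
time: 7.88
tcp_pos: [0.4619, 0.2091, 0.1751]
tool_rot: [-3.141, -0.0, -3.141]
ft_force: [0.0, -0.8, -0.1]
width: 0.007
gripper_force: 0.0
```

```bash
python3 chk.py; python3 -c "
from station import ctrl;import cv2
a=ctrl.grab_frame('scene')['color'][145:205,230:310,::-1]; cv2.imwrite('pics/c.png',cv2.resize(a,None,fx=9,fy=9,interpolation=2))"
```

```text
[[ -4  -6  -5  -7  -9 -10  -7  -7  -6  -6  -7  -5  -7  -6  -5  -7  -7  -8  -7]
 [ -1  -5  -6  -4  -5  -6  -7  -7  -7  -5  -6  -6  -7  -7  -7  -6  -8  -8  -7]
 [  3   1  -3  -6  -5  -5  -4  -8  -6  -7  -6  -8  -6  -7  -8  -6  -7  -7  -6]
 [  6   5   3  -5  -6  -6  -4  -6  -8  -8  -5  -4  -6  -4  -6  -6  -6  -7  -6]
 [  6   6   5  -1  -5  -5  -5   2  -1   3  17  15   0  -1  -3  -4  -6  -7  -6]
 [  8   7   8   6   0  -1  13  31  21  21  15   5   0  -1  -2  -1  -3  -6  -6]
 [  6   7   8   5   2  21  41  31   6   2  -2  -2  -1  -1   1  -2  -2  -4  -6]
 [  6   6   8   4   0  29  18   1  -2  -3  -2  -3   1  -3  -3  -3  -3  -4  -7]
 [  6   8   7   1  -3  26  11  -1  -3  -2   0  -1  -2  -3  -1   0  -3  -6  -5]
 [  8   7   7  -2  -2  25   9  -3  -1  -3  -2  -1  -1  -3   0   0  -5  -6  -6]
 [  6   4   3  -2  -3  18  10  -6  -4   0  -3   0  -1  -2   0  -1  -2  -4  -5]
 [  4   4   4  -2  -4   6   3  -4  -4  -2  -1  -4  -4  -1  -1   0  -1  -3  -5]
 [  5   5   6  -2  -5  -4  -3  -5  -4  -1   1  -3  -3  -2  -1  -2  -1  -2  -4]
 [  5   4   6   0  -3  -4  -5  -3  -4  -2   1   2   0  -1  -1  -3  -2  -4
[... 2003 characters left out ...]
3   3   5   2   3   2   1  -2   0  -2   0  13  24  16   6  -1  -1   0  -1   0   0  -1   1   2   0   1   1   3   3]
 [ -3  -3  -6  -5  -5  -5  -4  -7  -8  -7  -7  -6  -4  -6  -1   1   1   1   3   2   4   5   2   3   2   3   0   0   0   2  12  22  15   3   2  -3   1   1   0   0  -2  -2   1   1   2   1   2   2]
 [ -3  -4  -6  -2  -5  -4  -4  -4  -4  -5  -8  -7  -4  -2   0   3   2   2   3   2   1   2   1   2   1   1   0  -1   0  -1  12  24  17   3   1  -1  -2   0   0  -2   0  -1   0   1   0   1   2   3]
 [ -3  -3  -3  -3  -3  -6  -3  -5  -5  -5  -8  -7  -6   0   1   2   3   2   3   4   4   3   3   2   1   3   2   1   1  -2   3   7   5   3  -1   0   1   0   1   0   1   0   0   2   2   3   2   2]]
```

View pics/c.png

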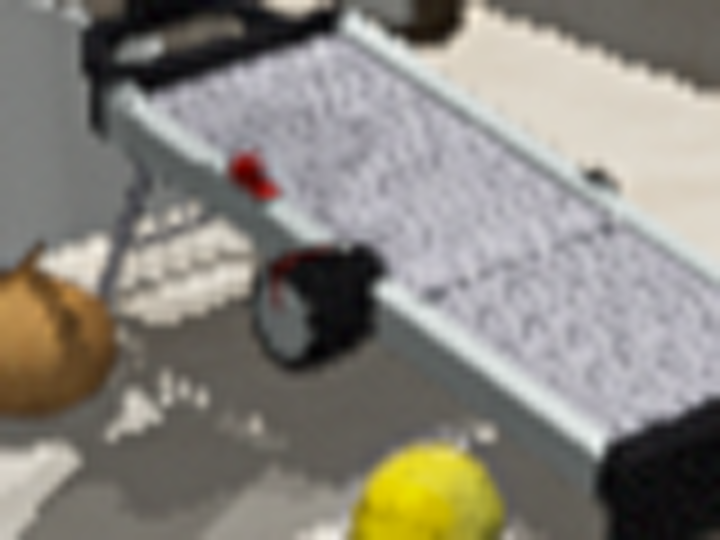

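The stripe now stands at the top: column 223 in the top view, and (261,174)→(266,172) in the scene view. I'll go to the lock next, tilting the tool to match the rail.

Request:
step_arm(
  dp=[
    [-1.3,0.8,0],
    [-2.7,1.5,0],
    [-2.7,1.5,3],
    [-2.7,1.5,5],
    [-2.7,1.5,6],
    [-2.7,1.5,6],
  ],
  dr=[
    [-0.1,0,0],
    [-0.2,0,0],
    [-0.2,0,0],
    [-0.2,0,0],
    [-0.2,0,0],
    [-0.2,0,0],
  ],
  grip=[1,1,1,1,1,1],
)

```text
time: 8.78
tcp_pos: [0.4887, 0.2244, 0.115]
tool_rot: [2.942, -0.001, -3.141]
ft_force: [-0.2, -0.5, 0.8]
width: 0.004
gripper_force: 0.0
```

Request:
step_arm(
  dp=[
    [0,0,0.6],
    [0,0,1.1],
    [0,0,1.3],
    [0,0,1.3],
  ],
  dr=[
    [0,0,0],
    [0,0,0],
    [0,0,0],
    [0,0,0],
  ],
  grip=[1,1,1,1],
)

```text
time: 9.28
tcp_pos: [0.4893, 0.2272, 0.1053]
tool_rot: [2.94, 0.001, -3.141]
ft_force: [-12.7, -10.0, 29.5]
width: 0.006
gripper_force: 15.1
```

Request:
step_arm(
  dp=[
    [0,0,0.1],
    [0,0,0.15],
    [0,0,0.15],
  ],
  dr=[
    [0,0,0],
    [0,0,0],
    [0,0,0],
  ],
  grip=[1,1,1],
)

```text
time: 9.65
tcp_pos: [0.4894, 0.2273, 0.1051]
tool_rot: [2.939, 0.001, -3.141]
ft_force: [-18.9, -14.5, 44.1]
width: 0.01
gripper_force: 23.0
```

Request:
step_arm(
  dp=[
    [0,0,-0.85],
    [0,0,-0.85],
    [0,0,-0.85],
  ],
  dr=[
    [0,0,0],
    [0,0,0],
    [0,0,0],
  ],
  grip=[1,1,1],
)

```text
time: 10.02
tcp_pos: [0.4886, 0.2261, 0.1089]
tool_rot: [2.942, -0.0, -3.14]
ft_force: [-0.7, 0.4, -0.2]
width: 0.0
gripper_force: 0.0
```

```bash
python3 -c "
from station import ctrl;import cv2,numpy as np
f=ctrl.grab_frame('scene');t=ctrl.grab_frame('top')['color']
a=f['color'][140:190,230:290,::-1]; b=t[150:220,150:245,::-1]
a=cv2.resize(a,(480,400),interpolation=2);b=cv2.resize(b,None,fx=3.3,fy=3.3,interpolation=2)
c=np.zeros((400,795,3),np.uint8);c[:,:480]=a;c[:b.shape[0],480:480+b.shape[1]]=b
cv2.imwrite('pics/d.png',c)
g=t.max(2)
for c in (170,240,250,260,270,280): print(c,g[193:206,c],g[146:160,c])"
```

```text
170 [128 134 131 118  96  80  73  71  69  71  71  71  74] [101  94  99 104 108 113 117 121 124 125 127 127 126 126]
240 [86 83 80 86 92 92 77 67 73 75 76 74 77] [175 174 172 172 170 168 156 154 168 168 144 133 154 155]
250 [152 158 149 151 168 168 142  94  72  76  76  79  85] [174 173 172 172 172 173 171 169 169 170 159 139 142 155]
260 [142 158 162 164 167 171 155 117  76  74  89 123 160] [171 173 172 172 172 171 169 163 162 171 168 147 136 154]
270 [155 159 157 154 162 171 165 132  82  74  87 124 160] [171 173 171 171 171 173 172 171 167 168 170 163 148 143]
280 [ 40  38  38  43  59  77  86  82  61  45  59  99 143] [169 169 171 170 170 171 170 168 162 155 148 134 111  83]
```

View pics/d.png

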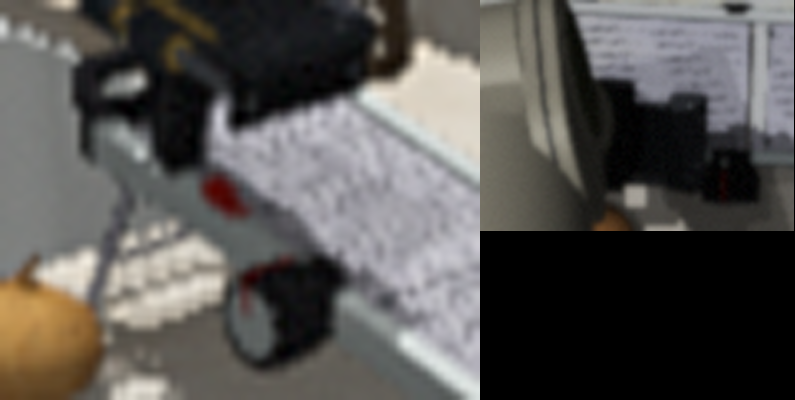

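The left view shows the finger at (180,160) just behind the red block at (220,190). The slicer hasn't moved. I'll push along the rail.

Request:
step_arm(
  dp=[
    [0,-0.2,0],
    [0,-0.4,0],
    [0,-0.6,0],
    [0,-0.8,0],
    [0,-0.8,0],
  ],
  dr=[
    [0,0,0],
    [0,0,0],
    [0,0,0],
    [0,0,0],
    [0,0,0],
  ],
  grip=[1,1,1,1,1],
)

```text
time: 10.75
tcp_pos: [0.4889, 0.218, 0.1078]
tool_rot: [2.942, -0.0, -3.141]
ft_force: [0.5, -0.1, 0.1]
width: 0.006
gripper_force: 0.0
```

Request:
step_arm(
  dp=[
    [0,-0.15,0],
    [0,-0.3,0],
    [0,-0.45,0],
    [0,-0.6,0],
    [0,-0.6,0],
  ],
  dr=[
    [0,0,0],
    [0,0,0],
    [0,0,0],
    [0,0,0],
    [0,0,0],
  ],
  grip=[1,1,1,1,1],
)

```text
time: 11.38
tcp_pos: [0.4889, 0.2122, 0.1066]
tool_rot: [2.942, 0.0, -3.141]
ft_force: [0.4, -0.2, -0.4]
width: 0.008
gripper_force: 0.0
```

```bash
python3 - <<'E'
from pose import *
a=S["color"].astype(int); m=a[...,0]-np.maximum(a[...,1],a[...,2]);print(m[158:172,250:268])
E
```

```text
[[-4 -1 -2 -1 -3 -3 -2 -2 -4 -6 -6 -5 -6 -4 -6 -5 -6 -7]
 [-7 -2 -1 -4 -5  3 -1 -2 -5 -8 -6 -6 -6 -5 -6 -6 -6 -6]
 [-6 -6  1 -1 -1 -5 -4 -1 -8 -8 -7 -5 -7 -7 -6 -6 -6 -5]
 [-5 -4 -1 -1 -4  7 22 25 -3 -9 -8 -6 -7 -6 -7 -6 -7 -7]
 [-5 -5 -5 -2  4 33 56 59 28 -1 -7 -7 -6 -4 -6 -6 -8 -7]
 [-4 -5 -6 -5  0 44 73 76 59 23 -6 -7 -6 -7 -6 -6 -7 -6]
 [-5 -4 -4 -5 -4 27 63 71 64 37 -3 -7 -6 -7 -6 -5 -7 -6]
 [-3 -4 -6 -4 -5  5 31 56 65 52 20  4 -4 -5 -4 -7 -8 -6]
 [-5 -4 -5 -4 -4 -8 -1 18 42 43 36 12 -5 -3 -4 -3 -5 -6]
 [ 0  3 -1 -4 -5 -5 -8 -4 10 12  9 -4 -5 -5 -3 -2 -4 -6]
 [ 3  7  2 -4 -4 -3 -5 -5 -6 -7 -5 -5 -4 -4 -3 -5 -2 -4]
 [ 4  3  3  3  3 -2 -6 -4 -5 -4 -5 -3 -5 -4 -4 -3 -4 -3]
 [ 3  3  6  4  5  4  0 -4 -5 -4 -5 -4 -4 -5 -4 -2 -6 -4]
 [ 5  5  6  5  5  6  5  3 -5 -4 -6 -5 -5 -4 -3  3  3 -2]]
```

Request:
step_arm(
  dp=[
    [0,-0.1,0],
    [0,-0.2,0],
    [0,-0.3,0],
    [0,-0.4,0],
    [0,-0.4,0],
  ],
  dr=[
    [0,0,0],
    [0,0,0],
    [0,0,0],
    [0,0,0],
    [0,0,0],
  ],
  grip=[1,1,1,1,1],
)

```text
time: 12.1
tcp_pos: [0.4889, 0.2084, 0.1058]
tool_rot: [2.941, 0.0, -3.14]
ft_force: [-0.4, 1.4, -0.6]
width: 0.005
gripper_force: 0.5
```

Request:
step_arm(
  dp=[
    [0,-0.1,0],
    [0,-0.2,0],
    [0,-0.3,0],
    [0,-0.4,0],
    [0,-0.4,0],
  ],
  dr=[
    [0,0,0],
    [0,0,0],
    [0,0,0],
    [0,0,0],
    [0,0,0],
  ],
  grip=[1,1,1,1,1],
)

```text
time: 12.72
tcp_pos: [0.4889, 0.2042, 0.105]
tool_rot: [2.942, -0.0, -3.141]
ft_force: [0.6, 1.9, 0.1]
width: 0.004
gripper_force: 0.4
```

```bash
python3 - <<'E'
from pose import *
a=S["color"].astype(int); m=a[...,0]-np.maximum(a[...,1],a[...,2]);print(m[158:172,250:268])
E
```

```text
[[-3 -4 -3 -3  0 -4  1 -5 -3 -4 -7 -7 -4 -2 -3 -3 -5 -7]
 [-4 -4 -4  0  1 -2 -3 -1  0 -3 -6 -5 -7 -5 -5 -7 -5 -6]
 [-5 -6 -4 -1 -2 -5 -4 -1 -5 -6 -6 -6 -7 -5 -6 -6 -7 -5]
 [-6 -8 -4  0 -3 -3 -6  2  2 -9 -8 -8 -6 -6 -7 -6 -6 -6]
 [-5 -6 -4 -4 -1 -4  9 41 36  5 -8 -8 -7 -3 -6 -7 -7 -7]
 [-3 -5 -5 -4 -5  5 37 64 68 52 10 -7 -8 -6 -6 -6 -7 -6]
 [-4 -4 -5 -3 -6  1 43 63 65 62 34 -7 -8 -5 -7 -6 -6 -6]
 [-3 -5 -6 -5 -5 -4 28 52 64 66 37  0 -6 -5 -5 -6 -7 -6]
 [-4 -3 -4 -5 -5 -6 -1 16 41 61 57 30  1 -4 -3 -6 -7 -6]
 [ 1  3 -1 -4 -6 -5 -6 -5 12 33 35 20  2 -5 -5 -3 -6 -5]
 [ 2  6  1 -2 -2 -4 -6 -6 -5  3  5 -5 -3 -4 -5 -4 -4 -3]
 [ 4  2  2  3  3 -2 -3 -5 -6 -5 -4 -4 -3 -4 -3 -4 -5 -4]
 [ 3  3  5  5  5  3  0 -4 -5 -4 -7 -5 -4 -6 -4 -3 -5 -4]
 [ 5  5  6  4  4  5  5  2 -5 -6 -6 -5 -5 -5 -4  3  3 -2]]
```

Request:
step_arm(
  dp=[
    [0,-0.1,0],
    [0,-0.2,0],
    [0,-0.3,0],
    [0,-0.3,0],
  ],
  dr=[
    [0,0,0],
    [0,0,0],
    [0,0,0],
    [0,0,0],
  ],
  grip=[1,1,1,1],
)

```text
time: 13.32
tcp_pos: [0.4889, 0.2014, 0.1044]
tool_rot: [2.942, 0.0, -3.141]
ft_force: [0.5, 1.1, -0.4]
width: 0.001
gripper_force: 0.4
```

Request:
step_arm(
  dp=[
    [0,-0.1,0],
    [0,-0.15,0],
    [0,-0.15,0],
  ],
  dr=[
    [0,0,0],
    [0,0,0],
    [0,0,0],
  ],
  grip=[1,1,1],
)

```text
time: 13.7
tcp_pos: [0.4889, 0.2007, 0.1043]
tool_rot: [2.941, 0.0, -3.14]
ft_force: [0.8, 4.5, -0.1]
width: 0.008
gripper_force: 2.5
```

Request:
step_arm(
  dp=[
    [0,-0.05,0],
    [0,-0.1,0],
    [0,-0.1,0],
  ],
  dr=[
    [0,0,0],
    [0,0,0],
    [0,0,0],
  ],
  grip=[1,1,1],
)

```text
time: 14.08
tcp_pos: [0.4889, 0.2006, 0.1043]
tool_rot: [2.94, 0.001, -3.139]
ft_force: [1.2, 8.8, -1.2]
width: 0.006
gripper_force: 4.0
```

Request:
step_arm(
  dp=[
    [0,0.4,0],
    [0,1,-0.3],
    [0,2,-3],
    [0,4,-8],
    [0,9,-12],
    [0,15,-13],
    [0,15,-13],
  ],
  dr=[
    [0,0,0],
    [0,0,0],
    [0,0,0],
    [0,0,0],
    [0,0,0],
    [0,0,0],
    [0,0,0],
  ],
  grip=[1,1,1,1,1,1,1],
)

```text
time: 14.95
tcp_pos: [0.4876, 0.3254, 0.2631]
tool_rot: [2.939, 0.002, -3.134]
ft_force: [-0.5, -0.1, -0.6]
width: 0.009
gripper_force: 0.0
```

```bash
python3 - <<'E'
from pose import *
import cv2
a=T["color"].astype(int); m=a[...,0]-np.maximum(a[...,1],a[...,2]);print(m[193:213:2,192:236])
a=S["color"].astype(int); m=a[...,0]-np.maximum(a[...,1],a[...,2]);print(m[160:184,252:272])
g=T["color"].max(2)
for c in (250,260,270): print(c,g[193:206,c])
cv2.imwrite("pics/e.png",cv2.resize(S["color"][140:220,220:320,::-1],None,fx=7,fy=7,interpolation=2))
E
```

```text
[[ -7  -6  -6  -4  -4  -5  -4   0   2  -1  -1  -1  -3  -6  -4  -7  -8  -9  -8 -10  -8  -9  -9 -10  -9 -10  -9  -8  -9  -9  -8  -9  -9  -8 -10  -9  -9  -9  -5  -2  -3  -4  -5  -5]
 [ -4  -4  -5  -4  -4  -2   8  30  42  42  46  40  36  38  39  31   7  -5  -7  -5  -5  -6  -4  -5  -5  -5  -5  -6  -4  -4  -4  -5  -4  -6  -5  -5  -6  -4  -3  -3  -4  -6  -6  -5]
 [ -4  -6  -3  -4  -4  -3   9  27  40  44  44  40  43  48  51  34   7  -4  -6  -5  -3  -3  -5  -4  -5  -5  -3  -3  -3   1  -2  -4  -2  -1  -2  -2  -1   0  -3  -1  -4  -6  -6  -5]
 [  0   1   0   0   1   0   2   5   7   7   7   7   6   9  10   8   3   1  -2  -1  -3  -2  -3  -1  -2  -2  -2  -3  -2  -3  -2  -4  -3  -2  -2  -1  -1  -1   0  -3  -5  -5  -5  -5]
 [  3   2   3   1   0   1   2   2   1   1   2   1   1   0   2   3   1   2   1   3   2   2   3   4   3   2   1   1  -2  -1  11  27  20   8  -1  -1   1  -2   0  -2   0  -1  -1   0]
 [  3   1   1   1   2   1   1   1   0   1   1   2   2   3   1   1   2   1   0   1   1   3   4   3   4   2   0  -1  -2   2  38  77  56  18   2   2  -3  -1  -1   0   0  -2   1   2]
 [  2   3   1   4   1   1 
[... 1677 characters left out ...]
-5 -1 -4 -5 -2 -5 -1]
 [ 6  5  7  7  7  7  0 -4 24 10 -2 -3 -1 -4 -3 -3 -2 -4 -4 -3]
 [ 5  6  7  7  8  7 -1 -3 25 10 -6 -2 -1 -3  0 -3 -5 -1 -1 -4]
 [ 7  7  7  5  5  4 -3 -3 21  8 -6 -3  0 -5  0  1 -3 -4 -1 -2]
 [ 8  7  5  3  5  2 -2 -4  7  4 -6 -5 -1  1 -4 -1 -1  1 -2 -2]
 [ 4  4  5  3  5  3 -2 -4 -2 -4 -6 -4 -2 -1 -4  1  1 -1 -1 -2]
 [ 6  4  6  4  4  5 -1 -4 -4 -4 -3 -5 -1  0  0 -2 -3 -2 -3 -1]
 [ 5  5  5  6  4  6  2 -3 -4 -2 -6 -3 -2 -3 -5 -1  0  0  3  1]
 [ 3  4  6  4  4  7  5 -1 -4 -4 -5 -5 -1 -2 -3  0  1  2  4  3]]
250 [151 157 149 152 170 168 141  95  73  76  89 127 160]
260 [145 157 159 163 170 172 157 117  79  73  89 127 158]
270 [155 158 158 155 163 170 168 131  82  73  87 124 158]
```

View pics/e.png

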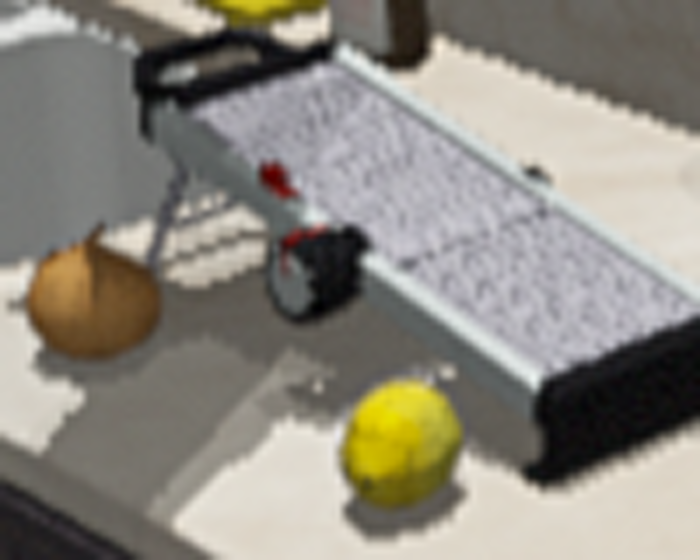

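The stripe is at the top (260–266, 172–174). The slide has moved about 9–10 mm to a hard stop, and the arm is clear of everything.

```bash
python3 -c "
from station import ctrl
print(ctrl.finish_job())"
```

```text
the job is handed in; nothing more can be done
None
```

I rubbed the dial two clicks to the red-stripe position, pushed the lock slide to its hard stop (about 9 to 10 mm of travel, measured from the images) and handed the job in; no verdict came back. While probing for the rail the fingertip pressed the slicer with about 48 N at the wrist, but the images showed no shift of the slicer.

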